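# Close the tall sample tubes

### The job

Before the samples go on the roll mixer, close the two tall tubes in the blue rack: press the stopper cap of each straight down until it is fully home on the tube's rim. The squat wide pot in the same rack is still being sampled, so leave its raised cap as it is.

Things in the scene. Friction and masses are not known exactly. Their poses are not given: they have to be found in the camera images.
- tall1_cap_top (a point): White push-in stopper cap, 36 mm across, 14 mm thick, on a clear tall tube 30 mm across, rim 116 mm above the bench. Point: centre of its flat top, z up. It only slides straight up and down: starts 10 to 16 mm above home (z 0.140 to 0.146); fully home, on the rim against a hard stop, at z = 0.130. Friction holds it at any height; about 8 N down moves it, a little more when fast.
- tall2_cap_top (a point): The other tall tube's cap, the same in every way as tall1's: centre of its flat top, z up, home at z = 0.130.
- pot_cap_top (a point): White push-in stopper cap, 52 mm across, 12 mm thick, on the squat clear pot, 44 mm across, rim 78 mm above the bench; to be left alone. Point: centre of its flat top, z up. Starts 10 to 16 mm above its home (z 0.100 to 0.106), lower than the tall caps; 8 N down would move it.
- rack: Dark blue tube rack, 90 x 250 mm, 52 mm high, fixed on the bench; origin: centre of its underside, y along its length, z up. The two tall tubes and the squat pot are fixed upright in it, in one row along y, at y = -75, 0 and 75 mm, in any order.

How it is judged (in metres and radians):
At the end, for the whole second after the job is handed in: The caps of both tall tubes are home (tops no more than 3 mm above the home height of 0.130 m), and the pot's cap is within 4 mm of where it started (height (world z) of each of tall1_cap_top, tall2_cap_top below 0.133 m and distance of pot_cap_top from where it was at the start of the episode below 0.004 m); the robot touches nothing.
It fails at once if the squat pot's cap is pressed down (moved by more than 4 mm) (distance of pot_cap_top from where it was at the start of the episode above 0.004 m).
It also fails if it takes over 29 s, if anything falls off the work surface, if the arm or the gripper's body presses on something with over 40 N, if the wrist force passes 120 N, or if a joint passes its speed limit or range.

### The arm

A 6-joint arm with a two-finger parallel gripper is mounted at the origin on the work surface. World frame = base frame: x ahead of the robot, y to its left, z up, the work surface at z = 0. Lengths are in m, angles in degrees, forces in N, time in s.
With the tool pointing down it reaches from about 0.375 to 0.9 m from the base axis. Payload 3.1 kg.
Tool frame: the origin (TCP) lies midway between the tips of the shut fingers; the grasp point (between the pads) lies 19 mm behind it; z points along the fingers, y is the line along which they close (so a half turn about z gives the same grasp; the last joint's range is limited). The gripper opens to 87 mm and grips with 3 to 60 N. Pads are 19 mm wide; open, the fingers measure 117 mm over their backs; the gripper's body (75 mm by 190 mm) begins 51 mm behind the grasp point.
Start: joints at [54.803, 30.224, 82.088, -0, 67.689, -10.227], TCP at [0.264, 0.567, 0.223] pointing down, gripper open.
Joint ranges: [-176.69, 176.69], [-43.24, 126.21], [12.49, 139.97], [-82, 262], [0, 151.66], [-163.58, 163.58]. Speed limits (degrees/s): [159.86, 159.86, 180, 180, 180, 180].

### API

Orientations are given as a 3x3 rotation matrix whose columns are the frame's x, y, z axes.
In Python, from rig import bot, ticket, capture gives the robot as it stands (bot), with the cameras as plain functions and the job (ticket).
- The arm moves only by the tool jog_arm, called after "Emit:" as a command line: name --argument value ..., lists and objects as JSON in quotes. Schema: {"type":"object","properties":{"plan":{"type":"array","items":{"type":"array","items":{"type":"number"},"minItems":7,"maxItems":7},"minItems":1,"maxItems":20},"only":{"type":"string"},"quiet":{"type":"boolean"},"lines":{"type":"string"}},"required":["plan"],"additionalProperties":false}. plan is a list of rows, 1 to 20 of them, each of 7 numbers: dx, dy, dz in a scale on which 1.0 is 0.8 m, then a rotation vector rx, ry, rz in normalised numbers (1 is 45 degrees), then the opening from 0.0 (shut) to 1.0 (fully open); each row is the pose to reach, as a shift and turn from the pose commanded when the call began, along the tool's axes at that moment; what a row does not reach only later rows make up. A row lasts 1/10 s, in which the tool goes at most 0.05 m and 8.59 degrees, less where a joint would pass 70% of its speed; a pose out of reach is approached as far as the arm can. The fingers move at their own pace and stop on an object; the grip force is fixed at half the most. Time passes only in rows, so rows that do not move let the fingers close. The tool returns the time, the measured TCP pose, the force, the opening and the grip force at its end. only (a regular expression) keeps the lines of the reply that match it, lines (a string "A,B") keeps lines A to B, and quiet returns only ok. A shift or turn number past 1, either way, is cut back to 1. Input that does not fit is refused with a message, and nothing moves.
- bot.read_state(): the state, without advancing time (a new reading comes with each control period).
- capture(name): name is "side" or "top"; returns a dict with "color" (400x640x3 uint8, red, green, blue), "K" (3x3 intrinsics, pixels), "D" ([k1, k2, p1, p2, k3] as OpenCV has them; the pictures are not rectified), "view" (4x4, takes a point from world to camera coordinates). Camera axes: x right, y up, looking along -z (the intrinsics and any distortion apply to the point x, -y, -z); pixel columns grow to the right and rows downward; lengths in m; the calibration is good to about 2 mm. A picture is of the moment at which its call begins. There is no depth.
- ticket.hand_in(): hands the job in; it is judged then, once.
The state is a dict: "time_s": time; "joint_positions": joint angles; "qvel": joint speeds; "tau": joint torques, N m; "position": TCP position; "tcp_rot": TCP orientation; "force": force on the tool from outside, world axes, zero at the start; "moment": the same for the moment, N m; "opening": opening from 0.0 (shut) to 1.0 (fully open); "grasp_force": force on a finger pad.
Only numpy, scipy, OpenCV 4.12 (cv2) and the standard library are available. Lean on these libraries where they do the work, as an engineer would, in place of code of your own. Each camera call takes 0.05 s, during which the arm holds its last target. There are 200 camera calls.

## Working session

There is one attempt and no reset: what is moved stays moved. The work goes in short steps, Python scripts to look and compute and a tool call to move; the robot and the scene stay as the last step left them, time stands still between calls to the robot, and variables do not carry over. Pictures are saved under pics/ and viewed, at most 10 in all, crops included, and the job is handed in when it is done.

```bash
mkdir -p pics; ls; python3 - <<'E'
from rig import bot, ticket, capture
import cv2, numpy as np
s=bot.read_state(); print(s['time_s'],s['position'],s['tcp_rot'],s['opening'])
for n in('side','top'):
    c=capture(n); cv2.imwrite(f'pics/{n}0.png',c['color'][:,:,::-1]); print(n,c['K'],c['D'],c['view'])
E
```

```text
pics
rig.py
0.0 [0.26338868 0.56598367 0.22158559] [[-9.06535150e-01  4.22128585e-01 -1.21607544e-03]
 [ 4.22130177e-01  9.06533548e-01 -1.74353677e-03]
 [ 3.66416471e-04 -2.09391951e-03 -9.99997741e-01]] 1.0019716461911752
side [[469.39668621   0.         313.76912621]
 [  0.         469.39668621 208.46845532]
 [  0.           0.           1.        ]] [0.03968004 0.         0.         0.         0.        ] [[-0.69441888 -0.7193776  -0.01668185  0.46344483]
 [ 0.34187949 -0.35023995  0.87203807 -0.28473806]
 [-0.63316731  0.59985651  0.48915368 -0.43902538]
 [ 0.          0.          0.          1.        ]]
top [[515.62181608   0.         325.92839315]
 [  0.         515.62181608 204.20382724]
 [  0.           0.           1.        ]] [-0.02494034  0.          0.          0.          0.        ] [[ 0.02567664 -0.99946603  0.02020808  0.03136195]
 [ 0.99830835  0.02669126  0.05165287 -0.56953678]
 [-0.05216467  0.01884762  0.99846062 -1.07631226]
 [ 0.          0.          0.          1.        ]]
```

View pics/side0.png

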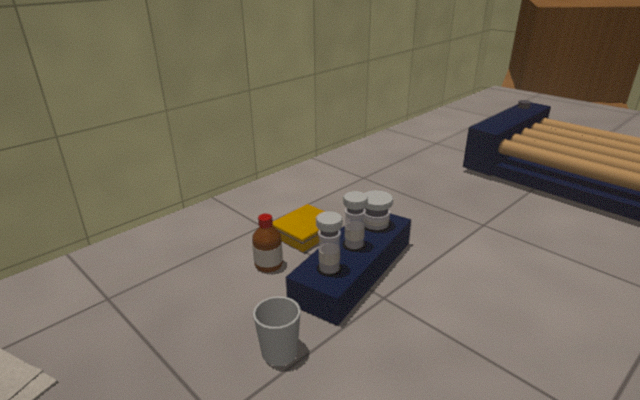

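View pics/top0.png

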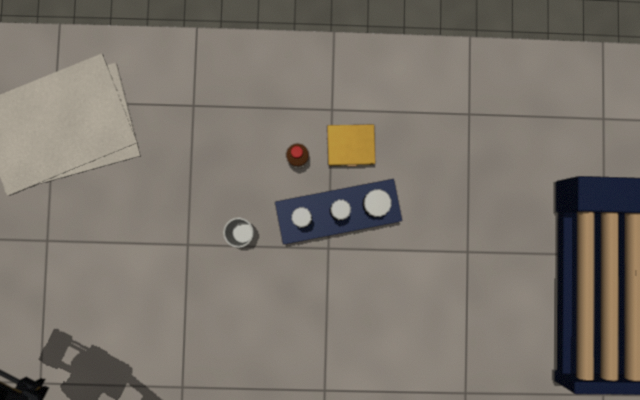

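The side view shows the tall caps near (329,219) and (355,199), with the pot cap at (377,199). In the top view the tall caps are near (301,217) and (341,210), and the pot is at (377,203), at the far −y end of the rack.

```bash
python3 - <<'E'
import cv2, numpy as np
s=cv2.imread('pics/side0.png')[185:245,310:400]; t=cv2.imread('pics/top0.png')[180:240,285:400]
a=cv2.resize(s,None,fx=6,fy=6,interpolation=cv2.INTER_CUBIC)
cv2.imwrite('pics/sc.png',a)
for n,(x0,y0,im) in dict(top=(285,180,t)).items():
    g=im.min(2); m=(g>140).astype(np.uint8)
    for c in cv2.findContours(m,cv2.RETR_EXTERNAL,cv2.CHAIN_APPROX_NONE)[0]:
        if cv2.contourArea(c)>50:
            (x,y),r=cv2.minEnclosingCircle(c); M=cv2.moments(c); print(n,x+x0,y+y0,r,M['m10']/M['m00']+x0,M['m01']/M['m00']+y0)
E
```

```text
top 301.0 216.79999923706055 9.265088081359863 300.9326388888889 216.60416666666666
top 340.2386360168457 208.90340995788574 9.180633544921875 340.38607594936707 208.9071729957806
top 377.4032287597656 202.40322494506836 12.861743927001953 377.2352941176471 202.40091036414566
```

View pics/sc.png

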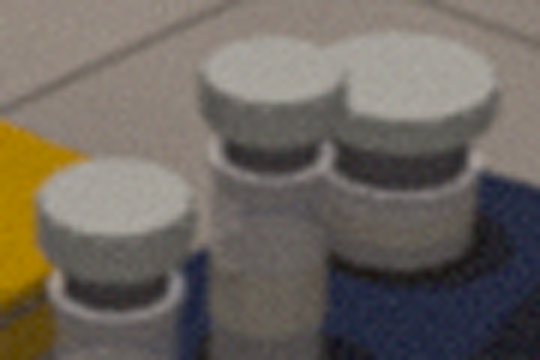

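The crop shows the top-face ellipse centres at about (116,198), (271,78) and (397,78) at 6x. Next I triangulate them with the top view.

```bash
cat > tri.py <<'E'
from rig import bot, ticket, capture
import cv2, numpy as np
F=np.diag([1,-1,-1.])
def ray(c,p):
    n=cv2.undistortPoints(np.array([[p]],float),c['K'],c['D'])[0,0]
    V=c['view']; R=V[:3,:3]; o=-R.T@V[:3,3]; d=R.T@F@np.array([*n,1]); return o,d/np.linalg.norm(d)
def tri(cs,ps):
    A=0;b=0
    r=[ray(c,p) for c,p in zip(cs,ps)]
    for o,d in r:
        P=np.eye(3)-np.outer(d,d);A=A+P;b=b+P@o
    x=np.linalg.solve(A,b); return x,[np.linalg.norm((np.eye(3)-np.outer(d,d))@(x-o))*1e3 for o,d in r]
E
python3 - <<'E'
from tri import *
t,s=capture('top'),capture('side')
X=[]
for a,b,z in [((300.9,216.7),(329.0,217.6),.143),((340.3,208.9),(354.8,197.6),.143),((377.3,202.4),(375.8,197.6),.103)]:
    x,e=tri([t,s],[a,b]); o,d=ray(t,a); q=o+d*(z-o[2])/d[2]; X.append(q); print(x.round(4),np.round(e,2),'at z:',q.round(4))
for i in(0,1): v=X[i]-X[i+1]; print(np.linalg.norm(v[:2]),np.degrees(np.arctan2(v[0],v[1])))
S=bot.read_state();R=np.array(S['tcp_rot']);p=S['position']
print(S['time_s'],p)
for q in X[:2]: print('tool shift to 0.2 above', R.T@(np.array([*q[:2],.17])-p))
E
```

```text
[0.5368 0.0943 0.1394] [0.73 0.73] at z: [0.5373 0.0947 0.143 ]
[0.5536 0.0211 0.1368] [0.49 0.49] at z: [0.5537 0.0217 0.143 ]
[ 0.5702 -0.052   0.1028] [0.08 0.08] at z: [ 0.5701 -0.052   0.103 ]
0.07485696573623722 -12.715607127530584
0.07547590736841996 -12.500322905682014
0.2 [0.26357045 0.56621265 0.22190812]
tool shift to 0.2 above [-0.44717859 -0.31184106  0.05222304]
tool shift to 0.2 above [-0.49294063 -0.37108121  0.05229185]
```

The heights and 75 mm spacing match the text, and the row yaw is about 12.6°. Next I shut the gripper and move above the first tall cap.

Careful with the scale: shifts go in shares of 0.8 m and turns go in shares of 45 degrees. That gives: -0.447 m / 0.8 = -0.5588, 0.05 m / 0.8 = 0.0625.

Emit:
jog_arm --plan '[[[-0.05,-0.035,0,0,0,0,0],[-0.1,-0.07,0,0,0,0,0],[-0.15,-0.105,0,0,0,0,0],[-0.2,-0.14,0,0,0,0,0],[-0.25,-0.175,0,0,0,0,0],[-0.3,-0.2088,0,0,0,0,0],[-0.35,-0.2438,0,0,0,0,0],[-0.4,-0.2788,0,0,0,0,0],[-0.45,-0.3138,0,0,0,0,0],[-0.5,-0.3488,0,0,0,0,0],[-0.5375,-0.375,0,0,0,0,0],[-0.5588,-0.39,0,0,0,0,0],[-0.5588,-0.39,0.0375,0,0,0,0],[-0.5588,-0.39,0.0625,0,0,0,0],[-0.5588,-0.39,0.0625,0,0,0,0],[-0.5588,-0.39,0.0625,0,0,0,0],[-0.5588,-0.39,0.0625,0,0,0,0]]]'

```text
refused: plan[0]: the value is too long (schema: maxItems 7). Nothing was moved.
```

Nothing moved. I misread the format; it is a list of rows, each a list of 7 numbers. Resending.

Emit:
jog_arm --plan '[[-0.05,-0.035,0,0,0,0,0],[-0.1,-0.07,0,0,0,0,0],[-0.15,-0.105,0,0,0,0,0],[-0.2,-0.14,0,0,0,0,0],[-0.25,-0.175,0,0,0,0,0],[-0.3,-0.2088,0,0,0,0,0],[-0.35,-0.2438,0,0,0,0,0],[-0.4,-0.2788,0,0,0,0,0],[-0.45,-0.3138,0,0,0,0,0],[-0.5,-0.3488,0,0,0,0,0],[-0.5375,-0.375,0,0,0,0,0],[-0.5588,-0.39,0,0,0,0,0],[-0.5588,-0.39,0.0375,0,0,0,0],[-0.5588,-0.39,0.0625,0,0,0,0],[-0.5588,-0.39,0.0625,0,0,0,0],[-0.5588,-0.39,0.0625,0,0,0,0],[-0.5588,-0.39,0.0625,0,0,0,0]]'

```text
time_s: 1.9
position: [0.5382, 0.0953, 0.1736]
tcp_rot: [[-0.907, 0.422, 0.002], [0.422, 0.907, -0.0], [-0.002, 0.001, -1.0]]
force: [0.2, 0.4, -0.6]
opening: 0.005
grasp_force: 0.0
```

```bash
python3 - <<'E'
from tri import *
S=bot.read_state();R=np.array(S['tcp_rot']);p=S['position'];print(S['time_s'],p,S['force'],S['opening'],R.round(3))
print(R.T@(np.array([.537,.0945,.130])-p))
c=capture('side');d=capture('top')
a=cv2.resize(c['color'][100:300,250:450,::-1],None,fx=2,fy=2);b=cv2.resize(d['color'][120:320,230:430,::-1],None,fx=2,fy=2)
cv2.imwrite('pics/a1.png',np.hstack([a,b]))
E
```

```text
1.9 [0.53818359 0.09526638 0.17364607] [ 0.15707331  0.41501933 -0.5972206 ] 0.0051583473681963655 [[-0.907  0.422  0.002]
 [ 0.422  0.907 -0.   ]
 [-0.002  0.001 -1.   ]]
[ 0.00084153 -0.00123397  0.04364329]
```

View pics/a1.png

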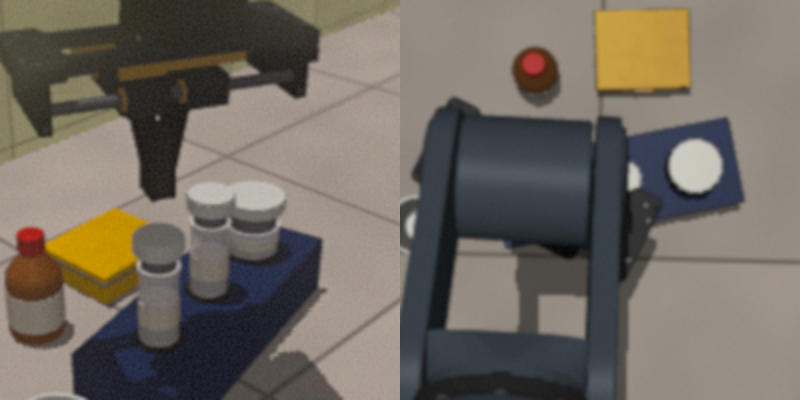

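The side view (left half) shows the shut fingertips at crop (158,192), directly above the first tall cap at (158,245). Now I press slowly.

To row units: 0.042 m / 0.8 = 0.0525, 0.025 m / 0.8 = 0.0313.

Emit:
jog_arm --plan '[[0,-0.0013,0.0188,0,0,0,0],[0,-0.0013,0.0313,0,0,0,0],[0,-0.0013,0.035,0,0,0,0],[0,-0.0013,0.0388,0,0,0,0],[0,-0.0013,0.0425,0,0,0,0],[0,-0.0013,0.0463,0,0,0,0],[0,-0.0013,0.05,0,0,0,0],[0,-0.0013,0.0525,0,0,0,0],[0,-0.0013,0.0525,0,0,0,0],[0,-0.0013,0.0525,0,0,0,0]]'

```text
time_s: 3.0
position: [0.537, 0.0942, 0.1316]
tcp_rot: [[-0.907, 0.422, 0.001], [0.422, 0.907, -0.0], [-0.001, 0.0, -1.0]]
force: [-2.1, 0.2, 5.8]
opening: 0.003
grasp_force: 2.7
```

To row units: 0.003 m / 0.8 = 0.0038, 0.002 m / 0.8 = 0.0025.

Emit:
jog_arm --plan '[[0,0,0.0013,0,0,0,0],[0,0,0.0025,0,0,0,0],[0,0,0.0038,0,0,0,0],[0,0,0.0038,0,0,0,0]]'

```text
time_s: 3.4
position: [0.5371, 0.0942, 0.1303]
tcp_rot: [[-0.907, 0.422, 0.001], [0.422, 0.907, -0.0], [-0.001, 0.0, -1.0]]
force: [-4.9, 0.5, 16.3]
opening: 0.004
grasp_force: 8.1
```

The force reached 16 N at z 0.1303, so the cap is on its stop. I lift and go to the second cap.

To row units: -0.059 m / 0.8 = -0.0738, -0.045 m / 0.8 = -0.0563.

Emit:
jog_arm --plan '[[0,0,-0.025,0,0,0,0],[0,0,-0.0563,0,0,0,0],[-0.0288,-0.0375,-0.0563,0,0,0,0],[-0.0575,-0.0738,-0.0563,0,0,0,0],[-0.0575,-0.0738,-0.0563,0,0,0,0],[-0.0575,-0.0738,-0.0563,0,0,0,0],[-0.0575,-0.0738,-0.0563,0,0,0,0]]'

```text
time_s: 4.1
position: [0.5531, 0.022, 0.1724]
tcp_rot: [[-0.907, 0.422, -0.001], [0.422, 0.907, 0.001], [0.001, 0.0, -1.0]]
force: [0.5, 0.1, -0.2]
opening: 0.009
grasp_force: 0.0
```

```bash
python3 - <<'E'
from tri import *
c=capture('side')
cv2.imwrite('pics/a2.png',cv2.resize(c['color'][120:280,270:430,::-1],None,fx=3,fy=3))
E
```

```text
(no output)
```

View pics/a2.png

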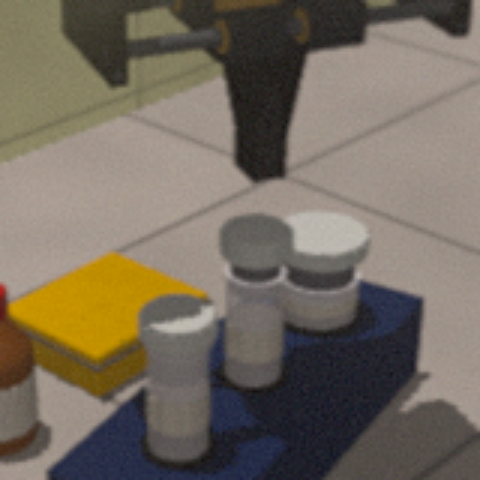

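The picture shows the first cap at (176,315) with its dark gap gone, so it is home. The fingertips at (260,170) are over the second cap at (257,240), and the pot cap at (325,240) is unchanged.

To row units: 0.045 m / 0.8 = 0.0563, 0.044 m / 0.8 = 0.055.

Emit:
jog_arm --plan '[[0,0,0.0188,0,0,0,0],[0,0,0.0313,0,0,0,0],[0,0,0.035,0,0,0,0],[0,0,0.0388,0,0,0,0],[0,0,0.0425,0,0,0,0],[0,0,0.0463,0,0,0,0],[0,0,0.05,0,0,0,0],[0,0,0.0525,0,0,0,0],[0,0,0.055,0,0,0,0],[0,0,0.0563,0,0,0,0],[0,0,0.0563,0,0,0,0]]'

```text
time_s: 5.25
position: [0.5536, 0.0217, 0.1303]
tcp_rot: [[-0.907, 0.422, 0.001], [0.422, 0.907, 0.0], [-0.001, 0.001, -1.0]]
force: [-5.7, 0.8, 16.1]
opening: 0.004
grasp_force: 8.1
```

Again 16 N at z 0.1303, so this cap is home too. I lift clear, moving back away from the pot, and check.

To row units: 0.2 m / 0.8 = 0.25, 0.17 m / 0.8 = 0.2125.

Emit:
jog_arm --plan '[[0,0,-0.025,0,0,0,0],[0,0,-0.075,0,0,0,0],[0,0,-0.125,0,0,0,0],[0.0563,0.025,-0.125,0,0,0,0],[0.1125,0.05,-0.125,0,0,0,0],[0.1625,0.0875,-0.125,0,0,0,0],[0.2125,0.125,-0.125,0,0,0,0],[0.25,0.1625,-0.125,0,0,0,0],[0.25,0.1625,-0.125,0,0,0,0],[0.25,0.1625,-0.125,0,0,0,0],[0.25,0.1625,-0.125,0,0,0,0]]'

```text
time_s: 6.35
position: [0.428, 0.2229, 0.2277]
tcp_rot: [[-0.906, 0.423, 0.001], [0.423, 0.906, -0.0], [-0.001, 0.0, -1.0]]
force: [-0.6, -0.4, -0.1]
opening: 0.002
grasp_force: 0.0
```

```bash
python3 - <<'E'
from tri import *
c=capture('side')
cv2.imwrite('pics/a3.png',np.hstack([cv2.resize(i[180:280,290:420],None,fx=3,fy=4) for i in (cv2.imread('pics/side0.png'),c['color'][:,:,::-1])]))
E
```

```text
(no output)
```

View pics/a3.png

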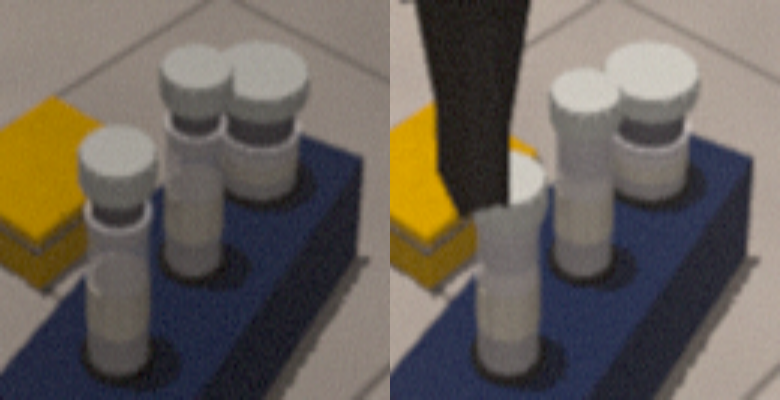

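In the before/after pair, both tall caps (about (585,90) and (525,180) on the right) sit on their rims with no gap. The pot cap at (652,75) still has its gap, as before, and the arm is clear of everything.

```bash
python3 -c "
from rig import bot, ticket, capture
print(ticket.hand_in())"
```

```text
the job is handed in; nothing more can be done
None
```

Both tall caps were pressed home (each met its hard stop at z ≈ 0.130 with about 16 N), the pot's cap was left as it was, and the job is handed in with the arm clear; no verdict was returned.

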